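# Turn the battery case to the front

## Task

Turn the wooden turntable on the console by pushing its rim with closed fingertips, at an easy pace, until the battery case with the hinged lid stands straight at the front, its latch looking squarely into the room (away from the television and the robot), and leave it at rest there. Push only the rim: do not touch, lift, slide or tip the case, the bowl and the cup that ride on it, and leave the controller, the bookend and the ball beside it where they are.

Things in the scene. Friction and masses are not known exactly. Their poses are not given: they have to be found in the camera images.
- turntable: Round wooden turntable plate (lazy Susan), 300 mm across, flat top with cork inlay; underside 13 mm, top 35 mm above the console. Turns level, endlessly both ways, about its upright centre axis; light bearing drag (0.7 N at the rim); coasts 2 to 8 degrees after a push. Origin on the axis at console-top height; x, y turn with the plate, z up. The battery case stands on it at about +x, 68 mm from the axis.
- notch (a point): One of four equal finger notches in the plate's rim, at 45, 135, 225 and 315 degrees counter-clockwise (seen from above) from the plate's x axis; this is the one at 45. Each is open outwards and from top to bottom, 64 mm wide along the rim, 25 mm deep (floor 125 mm from the axis), straight walls: closed fingertips lowered into it can push a side wall either way. Point: mid-notch, 139 mm from the axis, mid-thickness.
- foot: The fixed round foot under the turntable, 160 mm across. Origin on the turntable's axis at the height of the console top. Its x axis points straight to the front: the console's long edge on the room side, directly away from the television and the robot. It does not turn.
- case: The battery case: black plastic box with a hinged lid (kept shut), 58 mm deep (x) by 92 mm wide (y) by 36 mm high, standing loose on the turntable. Origin at the centre of its underside; its x axis points out of the front with the small thumb latch (it sticks out 4 mm), hinge on the other side; z up. It faces outwards from the turntable's axis, to within about 0.06 rad.
- bowl: Glass bowl, 90 mm across the mouth, 42 mm high, loose on the turntable about 68 mm from its axis, 120 degrees to one side of the battery case. Origin at the centre of its underside.
- cup: Stainless steel cup, 64 mm across, 60 mm high, loose on the turntable about 68 mm from its axis, 120 degrees to the other side of the battery case. Origin at the centre of its underside.
- controller: Game controller, about 150 mm wide and 105 mm tall as it stands, loose, leaning back on the bookend; right of the turntable (-y). Origin on the console under its two grips; x the way its face looks.
- bookend: Steel bookend with two small books on its foot, 110 mm wide, 135 mm high, loose, right of the turntable. Origin under the upright plate; the controller leans on its +x side.
- ball: Ceramic ball, 80 mm across with a small flat underside, loose on the console left of the turntable (+y). Origin at the centre of its underside.
There are look-alikes about, which are no part of the job. There is more than one size of the case; the job needs the middle-sized.

How it is judged:
By the outcome, as a careful person would: the job done as asked, in the order asked, and still so for the second after the job is handed in, with the robot touching nothing.
It also fails if it takes over 58 s, if anything falls off the work surface, if the arm or the gripper's body presses on something with over 40 N, if the wrist force passes 120 N, or if a joint passes its speed limit or range.

## Robot

A 7-joint arm with a two-finger parallel gripper is mounted at the origin on the work surface. World frame = base frame: x ahead of the robot, y to its left, z up, the work surface at z = 0. Lengths are in m, angles in rad, forces in N, time in s.
With the tool pointing down it reaches from about 0.4 to 0.9 m from the base axis. Payload 5.6 kg.
Tool frame: the origin (TCP) lies on the centre line of the jaws, within the pads' length; the fingertips stand 19 mm ahead of it and the grasp point (between the pads) is the TCP; z points along the fingers, y is the direction in which the jaws open and shut (so a half turn about z gives the same grasp; the last joint's range is limited). The gripper opens to 92 mm and grips with 3 to 60 N. Pads are 20 mm wide; open, the fingers measure 128 mm over their backs; the gripper's body (75 mm by 189 mm) begins 69 mm behind the grasp point.
Start: joints at [1.183, 0.468, -0.012, 1.603, 0.006, 1.071, -0.056], TCP at [0.22, -0.612, 0.234] pointing down, gripper open.
Joint ranges: [-2.53, 2.53], [-0.31, 2.02], [-1.57, 1.55], [0.28, 2.44], [-1.29, 4.43], [0.15, 1.84], [-2.92, 2.92]. Speed limits (rad/s): [2.57, 2.57, 3.14, 3.14, 3.14, 3.14, 3.14].

## Interface

Orientations are given as a 3x3 rotation matrix whose columns are the frame's x, y, z axes.
In Python, from rig import manip, snapshot gives the robot as it stands.
- The arm moves only by the shell command python3 -m pendant 'ROWS'. ROWS is JSON, a list that holds one entry, the list of rows, each a list of 5 numbers: the closure, from -1 (fully open) to 1 (shut), then the shift along the tool's x, y, z in cm, then the turn about the tool's z in degrees. A call has 1 to 12 rows; each row shifts and turns the commanded pose from where the row before left it, along the tool's axes as they then stand; what a row does not reach is not made up. A row lasts 1/8 s, in which the tool goes at most 62.5 mm and 10.7 degrees, less where a joint would pass 70% of its speed; a pose out of reach is approached as far as the arm can. A call with a gripper value outside its range is refused whole. The fingers move at their own pace and stop on an object; the grip force is fixed at half the most. Time passes only in rows, so rows that do not move let the fingers close. It gives the time, the measured TCP pose, the force and the opening at its end, in the units of the state.
- manip.observe(): the state, without advancing time (a new reading comes with each control period).
- snapshot(name): name is "scene" or "top" or "wrist"; returns a dict with "pixels" (400x640x3 uint8, red, green, blue), "range_z" (400x640 float32, m along the optical axis (not along the pixel's ray), 0 where there is no reading), "vertical_fov" (degrees; the focal length in pixels is half the picture's height over the tangent of half this angle, whatever the lens; pixels are square), "cx", "cy" (the principal point, pixels), "R" (3x3) and "t" (3): a world point X has camera coordinates R X + t. Camera axes: x right, y down, z forward; pixel columns grow to the right and rows downward; lengths in m; the calibration is good to about 2 mm. A picture is of the moment at which its call begins.
- manip.hand_in(): hands the job in, once; it reports no verdict.
The state is a dict: "time_s": time; "joint_positions": joint angles; "qvel": joint speeds; "effort": joint torques, N m; "eef_pos": TCP position; "eef_rot": TCP orientation; "ft_force": force on the tool from outside, world axes, zero at the start; "ft_torque": the same for the moment, N m; "grip_width": finger opening in m.
Only numpy, scipy, OpenCV 4.12 (cv2) and the standard library are available. Lean on these libraries where they do the work, as an engineer would, in place of code of your own. Each camera call takes 0.05 s, during which the arm holds its last target.

## Working session

There is one attempt and no reset: what is moved stays moved. The work goes in short steps, Python scripts to look and compute and a shell command to move; the robot and the scene stay as the last step left them, time stands still between calls to the robot, and variables do not carry over. Pictures are saved under pics/ and viewed, and the job is handed in when it is done.

```bash
mkdir -p pics; ls; cat > h.py <<'E'
import numpy as np, cv2
from rig import manip, snapshot
def snap(n,tag):
    s=snapshot(n); np.savez(''+tag+'.npz',**s)
    cv2.imwrite('pics/'+tag+'.png',s['pixels'][:,:,::-1]); return s
def load(tag): 
    d=np.load(''+tag+'.npz'); return {k:d[k] for k in d}
def f(s): return 200/np.tan(np.radians(float(s['vertical_fov']))/2)
def pt(s,u,v,z=None):
    F=f(s); r=np.array([(u-s['cx'])/F,(v-s['cy'])/F,1.])
    R=s['R'];c=-R.T@s['t']; d=R.T@r
    if z is None: return c+d*s['range_z'][int(round(v)),int(round(u))]
    return c+d*(z-c[2])/d[2]
def px(s,X):
    p=s['R']@np.asarray(X)+s['t']; return p[:2]/p[2]*f(s)+[s['cx'],s['cy']]
E
python3 - <<'E'
from h import *
o=manip.observe();print({k:np.round(v,3) for k,v in o.items()})
for n in['scene','top','wrist']:
    s=snap(n,n+'0');print(n,s['vertical_fov'],(-s['R'].T@s['t']).round(3),s['R'].round(2).tolist())
E
```

```text
pics
{'time_s': np.float64(0.0), 'joint_positions': array([ 1.183,  0.468, -0.012,  1.604,  0.006,  1.071, -0.056]), 'qvel': array([-0.002, -0.001, -0.001, -0.   ,  0.   ,  0.001,  0.   ]), 'effort': array([ 0.0000e+00, -5.2058e+01, -1.2000e-02, -2.4375e+01, -5.7000e-02,
        1.7000e-02,  0.0000e+00]), 'eef_pos': array([ 0.219, -0.611,  0.233]), 'eef_rot': array([[ 0.941,  0.338, -0.001],
       [ 0.338, -0.941,  0.002],
       [-0.   , -0.002, -1.   ]]), 'ft_force': array([-0.082, -0.041, -1.045]), 'ft_torque': array([-0.018,  0.04 , -0.034]), 'grip_width': np.float64(0.092)}
scene 52.45803885310199 [ 0.896 -0.741  0.94 ] [[0.88, 0.47, -0.02], [0.33, -0.64, -0.69], [-0.33, 0.61, -0.72]]
top 44.452797922422675 [ 0.356 -0.015  1.74 ] [[0.0, -1.0, -0.0], [-1.0, -0.0, -0.08], [0.08, 0.0, -1.0]]
wrist 68.08036385080423 [ 0.298 -0.583  0.384] [[0.34, -0.94, -0.0], [-0.9, -0.32, 0.3], [-0.28, -0.1, -0.95]]
```

View pics/scene0.png

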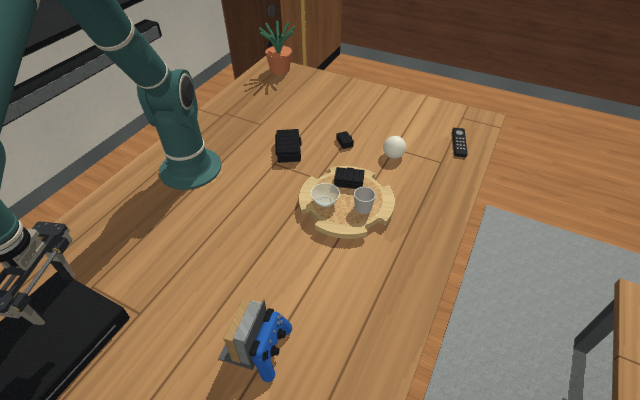

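View pics/top0.png

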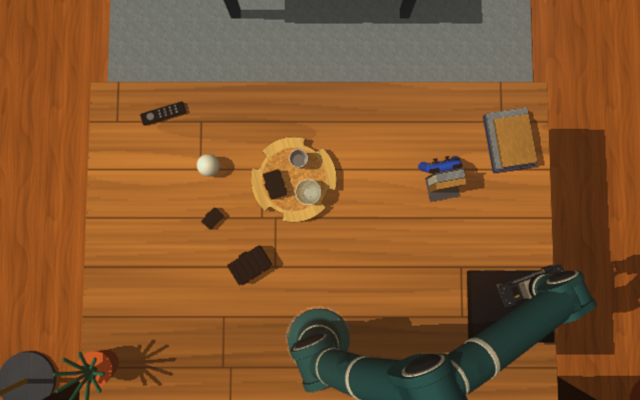

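View pics/wrist0.png

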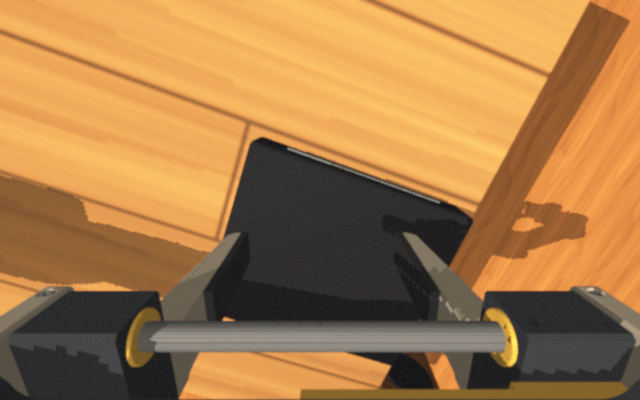

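The scene view shows the turntable at (347,203) with a black case (349,177), bowl (325,193) and cup (364,200) on it. In the top view the plate is at (296,178), with the room towards the top of the picture.

Things that could be taken for the case, in top-view pixels:
- Case on the plate at (274,184): the middle size, and the one I choose.
- Large case at (250,264).
- Small case at (213,217).
- Remote at (164,113): black, but not a case.

Next I'll check this in a close crop and measure.

```bash
python3 - <<'E'
from h import *
s=load('top0');im=s['pixels'][:,:,::-1]
cv2.imwrite('pics/crop0.png',cv2.resize(im[120:290,190:360],None,fx=4.0*.85,fy=4*.85,interpolation=cv2.INTER_CUBIC))
F=f(s);u,v=np.meshgrid(np.arange(640),np.arange(400));z=s['range_z']
P=np.stack([(u-s['cx'])/F*z,(v-s['cy'])/F*z,z],-1);W=(P-s['t'])@s['R']
np.save('W0.npy',W)
print('table z',[W[y,x].round(3).tolist() for y,x in[(150,250),(240,330),(190,380)]])
# rim mask by height
m=((W[...,2]>.026)&(z>0)); m[:, :240]=0;m[:,350:]=0;m[:130]=0;m[230:]=0
m=m.astype(np.uint8)
p=W[m>0]; 
cs,_=cv2.findContours(m,cv2.RETR_EXTERNAL,cv2.CHAIN_APPROX_NONE);c=max(cs,key=cv2.contourArea)[:,0]
q=np.array([pt(s,a,b,.035)[:2] for a,b in c])
def fit(q):
    A=np.c_[2*q,np.ones(len(q))];x=np.linalg.lstsq(A,(q**2).sum(1),rcond=None)[0];return x[:2],np.sqrt(x[2]+x[0]**2+x[1]**2)
k=q
for i in range(15):
    ce,r=fit(k); d=np.linalg.norm(q-ce,axis=1); k=q[(np.abs(d-r)<max(.004,.012-.002*i)) | (d>r)*(d<r+.01)]
print('centre',ce,r,len(k),len(q))
# notch: radius profile
d=np.linalg.norm(q-ce,axis=1);a=np.degrees(np.arctan2(*(q-ce)[:,::-1].T))%360
for t in range(0,360,4):
    w=(a>=t)&(a<t+4)
    print(t+2,(d[w].mean()*1000).round() if w.any() else None,end='; ')
# edge of console
for x in (130,320,500):
    col=W[60:110,x]; print('\nedge',[ (r.round(3).tolist()) for r in col[18:26]])
E
```

```text
table z [[0.67, 0.246, -0.008], [0.346, -0.042, -0.007], [0.524, -0.22, 0.003]]
centre [0.55963643 0.08602829] 0.14802733759551842 175 270
2 149.0; 6 148.0; 10 148.0; 14 148.0; 18 148.0; 22 148.0; 26 148.0; 30 148.0; 34 149.0; 38 148.0; 42 149.0; 46 143.0; 50 133.0; 54 123.0; 58 123.0; 62 123.0; 66 123.0; 70 123.0; 74 135.0; 78 143.0; 82 147.0; 86 149.0; 90 148.0; 94 149.0; 98 147.0; 102 149.0; 106 148.0; 110 147.0; 114 147.0; 118 148.0; 122 148.0; 126 149.0; 130 148.0; 134 150.0; 138 138.0; 142 123.0; 146 123.0; 150 124.0; 154 124.0; 158 124.0; 162 124.0; 166 139.0; 170 148.0; 174 148.0; 178 147.0; 182 146.0; 186 148.0; 190 148.0; 194 148.0; 198 148.0; 202 148.0; 206 148.0; 210 148.0; 214 149.0; 218 149.0; 222 148.0; 226 140.0; 230 134.0; 234 124.0; 238 124.0; 242 123.0; 246 123.0; 250 124.0; 254 137.0; 258 142.0; 262 147.0; 266 148.0; 270 149.0; 274 149.0; 278 147.0; 282 149.0; 286 148.0; 290 147.0; 294 149.0; 298 148.0; 302 148.0; 306 147.0; 310 149.0; 314 148.0; 318 138.0; 322 124.0; 326 123.0; 330 123.0; 334 123.0; 338 123.0; 342 125.0; 346 139.0; 350 148.0; 354 147.0; 358 149.0; 
edge [[1.175, 0.978, -0.731], [1.17, 0.978, -0.732], [1.168, 0.982, -0.742], [1.162, 0.981, -0.74], [0.916, 0.682, 0.005], [0.915, 0.685, -0.003], [0.909, 0.682, 0.005], [0.906, 0.682, 0.004]]

edge [[1.18, -0.003, -0.745], [1.173, -0.003, -0.74], [1.169, -0.003, -0.745], [1.162, -0.003, -0.74], [0.916, -0.006, 0.007], [0.914, -0.006, 0.001], [0.911, -0.006, 0.0], [0.904, -0.006, 0.011]]

edge [[1.181, -0.937, -0.746], [1.174, -0.935, -0.741], [1.166, -0.933, -0.735], [1.167, -0.939, -0.753], [0.918, -0.659, 0.001], [0.914, -0.658, 0.003], [0.913, -0.662, -0.006], [0.906, -0.657, 0.005]]
```

View pics/crop0.png

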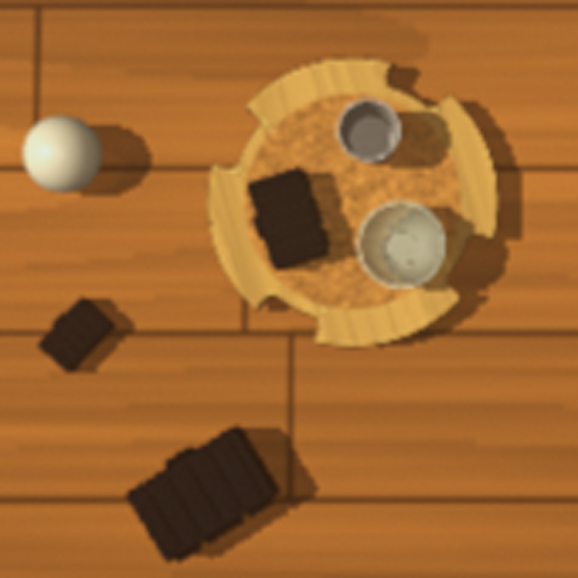

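The crop confirms the choice. The case on the plate is larger than the one at (213,217) and smaller than the one at (250,264). The plate's notches are at about 62, 152, 242 and 332° and the case is at about 107°, so the plate has to turn roughly 107° clockwise seen from above. Next I'll measure the case's yaw and the phase of the notches.

```bash
cat >> h.py <<'E'
def caseyaw(s,ce,lo=None):
    """top-face of dark case on plate, rays on z=.071; returns centre, yaw(long axis -90), sizes"""
    im=s['pixels'].astype(int)
    u,v=np.meshgrid(np.arange(640),np.arange(400))
    F=f(s);r=np.stack([(u-s['cx'])/F,(v-s['cy'])/F,np.ones(u.shape)],-1)
    d=r@s['R'];c=-s['R'].T@s['t'];P=c+d*((.071-c[2])/d[...,2])[...,None]
    m=(im.max(2)<70)&(np.linalg.norm(P[...,:2]-ce,axis=2)<.16)
    n,l,st,_=cv2.connectedComponentsWithStats(m.astype(np.uint8))
    k=1+np.argmax(st[1:,4]); m=l==k
    if lo: 
        z=s['range_z']; Z=c[2]+d[...,2]*z; m&=(Z>lo)
    q=P[m][:,:2].astype(np.float32)
    (cx,cy),(w,h),a=cv2.minAreaRect(q)
    if w<h: a+=90
    C=q-q.mean(0);ev,V=np.linalg.eigh(C.T@C);L=V[:,1]; b=np.degrees(np.arctan2(L[1],L[0]))
    fix=lambda t,ref:ref+((t-90-ref+90)%180-90)
    ref=np.degrees(np.arctan2(cy-ce[1],cx-ce[0]))
    return (cx,cy),sorted((w,h)),q.mean(0),ref,fix(a,ref),fix(b,ref),m.sum()
def phase(q,ce):
    d=np.linalg.norm(q-ce,axis=1);a=np.arctan2(*(q-ce)[:,::-1].T)
    t=np.radians(np.arange(0,360,1));o=np.argsort(a)
    dd=np.interp(t,a[o]%(2*np.pi) if 0 else a[o],d[o],period=2*np.pi)
    return np.degrees(np.angle(np.sum((.150-dd)*np.exp(4j*t))))/4
def rim(s,ce=None):
    F=f(s);u,v=np.meshgrid(np.arange(640),np.arange(400));z=s['range_z']
    P=np.stack([(u-s['cx'])/F*z,(v-s['cy'])/F*z,z],-1);W=(P-s['t'])@s['R']
    m=((W[...,2]>.024)&(z>0)&(np.linalg.norm(W[...,:2]-[.56,.086],axis=2)<.165)).astype(np.uint8)
    cs,_=cv2.findContours(m,cv2.RETR_EXTERNAL,cv2.CHAIN_APPROX_NONE);c=max(cs,key=cv2.contourArea)[:,0]
    return np.array([pt(s,a,b,.035)[:2] for a,b in c])
E
python3 - <<'E'
from h import *
s=load('top0');ce=np.array([.5596,.086])
print('phase notch',phase(rim(s),ce)%90)
for lo in(None,.055): print(caseyaw(s,ce,lo))
for n,p in dict(ball=(208,165),small=(213,217),ctrl=(440,163),book=(445,185)).items(): print(n,pt(s,*p).round(3))
E
```

```text
phase notch 62.14720142048641
((0.5377060770988464, 0.15019947290420532), [0.06170148029923439, 0.09065201878547668], array([0.5378745 , 0.14879923], dtype=float32), np.float64(108.83089741795905), np.float64(108.67226600646973), np.float64(108.09407043457034), np.int64(445))
((0.5377060770988464, 0.15019947290420532), [0.06170148029923439, 0.09065201878547668], array([0.5378199 , 0.14884824], dtype=float32), np.float64(108.83089741795905), np.float64(108.67226600646973), np.float64(108.25144958496097), np.int64(444))
ball [0.603 0.378 0.074]
small [0.427 0.368 0.027]
ctrl [ 0.608 -0.416  0.086]
book [ 0.529 -0.422  0.123]
```

Sizes check out: the rectangle is 62 × 91 mm (58 mm plus the latch, by 92 mm) and the plate radius is about 148 mm. The plate's x axis is at 107.1° and the case yaw at about 108.3°, so the turn is about 108° clockwise. I'll use the notch at 152° (0.437, 0.151), with tool y along the rim. First, the transit at height.

```bash
python3 -m pendant '[[[1,4.2,-3.3,0,0],[1,4.2,-3.3,0,0],[1,4.2,-3.3,0,0],[1,4.2,-3.3,0,0],[1,4.2,-3.3,0,0],[1,4.2,-3.3,0,0],[1,4.2,-3.3,0,0],[1,4.2,-3.3,0,0]]]'
python3 -m pendant '[[[1,1.6,-4.8,0,0],[1,1.6,-4.8,0,0],[1,1.6,-4.8,0,0],[1,1.6,-4.8,0,0],[1,1.6,-4.8,0,0],[1,1.6,-4.8,0,0],[1,1.6,-4.8,0,0],[1,1.6,-4.8,0,0]]]'
python3 -m pendant '[[[1,0,0,0,-10],[1,0,0,0,-10],[1,0,0,0,-10],[1,0,0,0,-10],[1,0,0,0,-10],[1,0,0,0,-10],[1,0,0,0,-10],[1,0,0,0,-10],[1,0,0,0,-10],[1,0,0,0,-10],[1,0,0,0,-10],[1,0,0,0,-10]]]'
python3 -m pendant '[[[1,0,0,0,-10],[1,0,0,0,-2.3],[1,0,0,0,0]]]'
cat > g.py <<'E'
from h import *
def rel(ce=np.array([.5596,.086])):
    o=manip.observe();p=o['eef_pos'];R=o['eef_rot']
    d=p[:2]-ce
    print('t',o['time_s'].round(2) if hasattr(o['time_s'],'round') else o['time_s'],'p',p.round(4),'r',np.hypot(*d).round(4),'ang',np.degrees(np.arctan2(d[1],d[0])).round(2),'xang',np.degrees(np.arctan2(R[1,0],R[0,0])).round(2),'zax',R[:,2].round(3),'F',o['ft_force'].round(1),'w',o['grip_width'],'q',o['joint_positions'].round(2))
    return o
E
python3 -c "
from g import *
o=rel();d=np.array([.4367,.1509])-o['eef_pos'][:2]
print('tool shift cm',100*(o['eef_rot'].T@[d[0],d[1],0]).round(4))
snap('scene','scene1');snap('wrist','wrist1')"
```

```text
time_s: 1.15
eef_pos: [0.4473, -0.2482, 0.2336]
eef_rot: [[0.941, 0.338, 0.0], [0.338, -0.941, -0.0], [-0.0, 0.0, -1.0]]
ft_force: [-0.5, -1.2, 0.1]
grip_width: 0.0138
time_s: 2.15
eef_pos: [0.4371, 0.1564, 0.2336]
eef_rot: [[0.941, 0.338, 0.0], [0.338, -0.941, -0.0], [0.0, 0.0, -1.0]]
ft_force: [0.2, 0.8, 0.5]
grip_width: 0.0008
time_s: 3.65
eef_pos: [0.4372, 0.1548, 0.2334]
eef_rot: [[-0.767, 0.642, -0.0], [0.642, 0.767, -0.0], [0.0, -0.0, -1.0]]
ft_force: [-1.3, 0.3, 1.1]
grip_width: 0.0006
time_s: 4.03
eef_pos: [0.4374, 0.1548, 0.2335]
eef_rot: [[-0.882, 0.471, -0.0], [0.471, 0.882, -0.0], [0.0, -0.0, -1.0]]
ft_force: [-0.6, 0.0, 0.5]
grip_width: 0.0003
t 4.025 p [0.4374 0.1548 0.2335] r 0.1403 ang 150.63 xang 151.91 zax [-0. -0. -1.] F [-0.6  0.   0.5] w 0.0003487361631505894 q [ 0.37  0.27 -0.89  2.    0.25  0.98  0.44]
tool shift cm [-0.12 -0.37  0.  ]
```

View pics/wrist1.png

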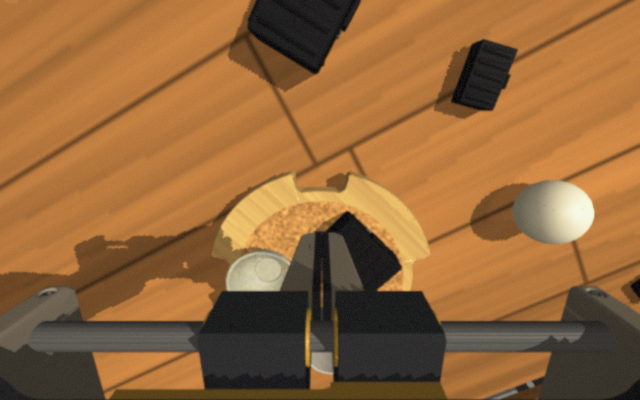

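View pics/scene1.png

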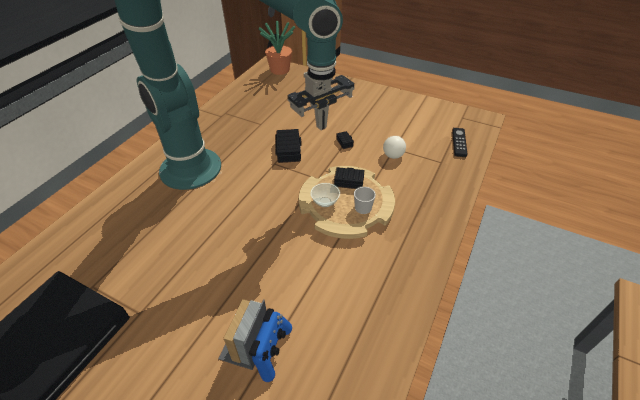

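The wrist view shows the notch at about (322,187), in line with the closed fingers. The scene view shows the arm clear of everything. I'll check by casting the notch corners to the plate-top plane.

```bash
python3 - <<'E'
from g import *
s=load('wrist1')
im=s['pixels'][:,:,::-1]; cv2.imwrite('pics/w1c.png',cv2.resize(im[150:290,200:440],None,fx=3.3,fy=3.3))
print('notch proj',px(s,[.4367,.1509,.035]))
for p in[(295,176),(302,190),(343,188),(350,174)]: 
    X=pt(s,*p,.035);d=X[:2]-[.5596,.086];print(p,X.round(4),np.hypot(*d).round(4),np.degrees(np.arctan2(d[1],d[0])).round(2))
E
```

```text
notch proj [318.85228856 181.00702768]
(295, 176) [0.4177 0.1284 0.035 ] 0.1481 163.36
(302, 190) [0.437  0.1273 0.035 ] 0.1294 161.37
(343, 188) [0.4583 0.1728 0.035 ] 0.1334 139.4
(350, 174) [0.4467 0.1881 0.035 ] 0.1522 137.87
```

View pics/w1c.png

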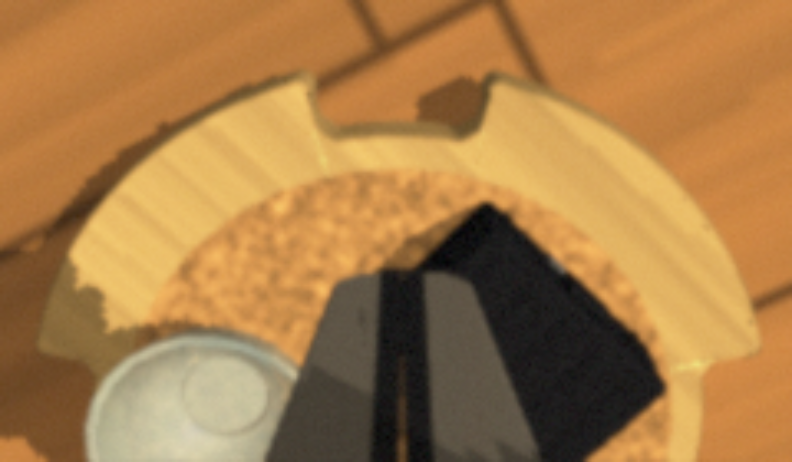

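```bash
python3 -m pendant '[[[1,-0.1,-0.2,4,0],[1,0,0,4,0],[1,0,0,3,0],[1,0,0,2,0],[1,0,0,0,0]]]'; python3 -c "
from g import *
rel()"
python3 -m pendant '[[[1,0,0,2.5,0],[1,0,0,2,0],[1,0,0,1.2,0],[1,0,0,0.8,0],[1,0,0,0,0],[1,0,0,0,0]]]'; python3 -c "
from g import *
rel();snap('wrist','wrist2');snap('scene','scene2')"
```

```text
time_s: 4.75
eef_pos: [0.4364, 0.1525, 0.1025]
eef_rot: [[-0.883, 0.469, -0.003], [0.469, 0.883, -0.001], [0.002, -0.002, -1.0]]
ft_force: [-0.3, 0.6, -0.0]
grip_width: 0.0005
t 4.75 p [0.4364 0.1525 0.1025] r 0.14 ang 151.63 xang 152.02 zax [-0.003 -0.001 -1.   ] F [-0.3  0.6 -0. ] w 0.0004676340494046886 q [ 0.21  0.48 -0.75  2.11  0.49  0.73  0.23]
time_s: 5.5
eef_pos: [0.4378, 0.1529, 0.0391]
eef_rot: [[-0.883, 0.469, 0.001], [0.469, 0.883, 0.0], [-0.001, 0.001, -1.0]]
ft_force: [0.1, 0.6, 0.2]
grip_width: 0.0006
t 5.5 p [0.4378 0.1529 0.0391] r 0.139 ang 151.24 xang 152.05 zax [ 0.001  0.    -1.   ] F [0.1 0.6 0.2] w 0.0005712477701758618 q [ 0.12  0.58 -0.64  2.14  0.62  0.6   0.12]
```

View pics/wrist2.png

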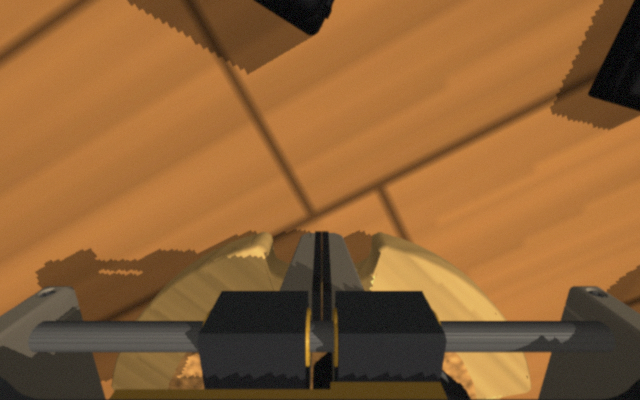

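View pics/scene2.png

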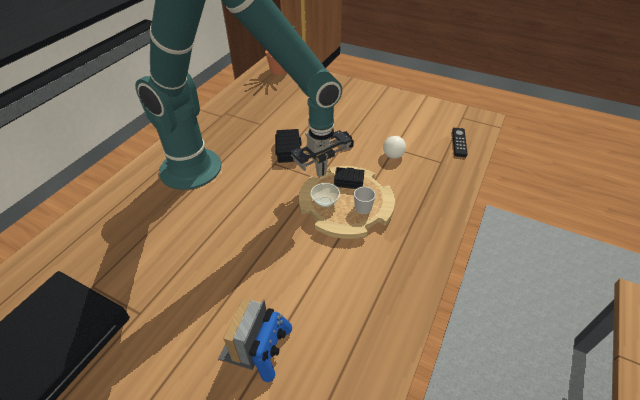

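The wrist view shows the closed fingers down between the two notch walls, (272,240) and (375,240), with no contact force. Starting the push gently: +y in the tool frame with a matching turn, which is clockwise from above.

```bash
python3 -m pendant '[[[1,0,0.24,0,1],[1,0,0.24,0,1],[1,0,0.24,0,1],[1,0,0.24,0,1],[1,0,0.24,0,1],[1,0,0.24,0,1],[1,-0.01,0.36,0,1.5],[1,-0.01,0.49,0,2],[1,-0.01,0.49,0,2],[1,-0.02,0.61,0,2.5],[1,-0.02,0.61,0,2.5],[1,-0.02,0.61,0,2.5]]]'; python3 -c "
from g import *
rel()"
```

```text
time_s: 7.1
eef_pos: [0.4655, 0.1893, 0.0385]
eef_rot: [[-0.681, 0.733, -0.0], [0.733, 0.681, -0.0], [0.0, -0.0, -1.0]]
ft_force: [-1.2, 0.9, 0.3]
grip_width: 0.0004
t 7.1 p [0.4655 0.1893 0.0385] r 0.1397 ang 132.31 xang 132.9 zax [-0. -0. -1.] F [-1.2  0.9  0.3] w 0.0004493625431337539 q [-0.    0.61 -0.55  2.05  0.54  0.63 -0.18]
```

```bash
python3 -m pendant '[[[1,-0.02,0.61,0,2.5],[1,-0.02,0.61,0,2.5],[1,-0.02,0.61,0,2.5],[1,-0.02,0.61,0,2.5],[1,-0.02,0.61,0,2.5],[1,-0.02,0.61,0,2.5],[1,-0.02,0.61,0,2.5],[1,-0.02,0.61,0,2.5],[1,-0.02,0.61,0,2.5],[1,-0.02,0.61,0,2.5],[1,-0.02,0.61,0,2.5],[1,-0.02,0.61,0,2.5]]]'; python3 -c "
from g import *
rel();snap('scene','scene3');s=snap('top','top3')
cv2.imwrite('pics/crop3.png',cv2.resize(s['pixels'][110:250,200:400,::-1],None,fx=3.5,fy=3.5))"
```

```text
time_s: 8.6
eef_pos: [0.53, 0.2224, 0.0385]
eef_rot: [[-0.223, 0.975, -0.0], [0.975, 0.223, -0.0], [0.0, -0.0, -1.0]]
ft_force: [-0.6, 0.2, -0.3]
grip_width: -0.0002
t 8.6 p [0.53   0.2224 0.0385] r 0.1396 ang 102.22 xang 102.88 zax [-0. -0. -1.] F [-0.6  0.2 -0.3] w -0.00019469730020083985 q [-0.13  0.66 -0.42  1.89  0.41  0.68 -0.57]
```

View pics/scene3.png

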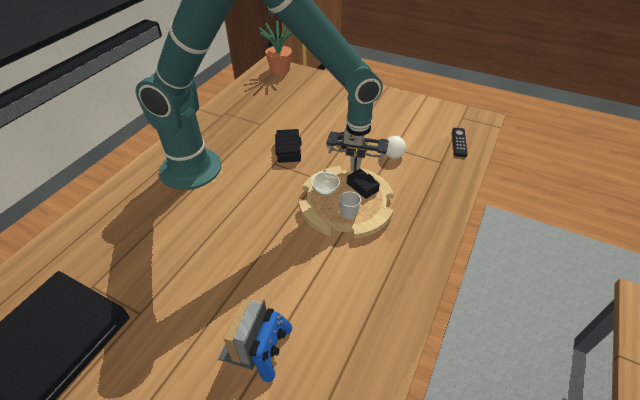

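View pics/crop3.png

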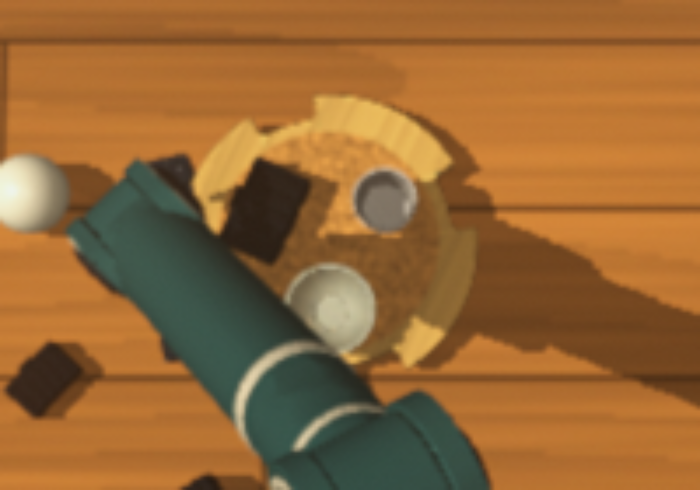

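The scene and top views show the plate turned with the bowl, cup and case still in place relative to each other. The case is now at crop (268,210), and the ball is clear of the gripper. Continuing.

```bash
python3 -m pendant '[[[1,-0.02,0.61,0,2.5],[1,-0.02,0.61,0,2.5],[1,-0.02,0.61,0,2.5],[1,-0.02,0.61,0,2.5],[1,-0.02,0.61,0,2.5],[1,-0.02,0.61,0,2.5],[1,-0.02,0.61,0,2.5],[1,-0.02,0.61,0,2.5],[1,-0.02,0.61,0,2.5],[1,-0.02,0.61,0,2.5],[1,-0.02,0.61,0,2.5],[1,-0.02,0.61,0,2.5]]]'; python3 -c "
from g import *
rel()"
python3 -m pendant '[[[1,-0.02,0.61,0,2.5],[1,-0.02,0.61,0,2.5],[1,-0.02,0.61,0,2.5],[1,-0.02,0.61,0,2.5],[1,-0.02,0.49,0,2],[1,-0.01,0.49,0,2],[1,-0.01,0.36,0,1.5],[1,-0.01,0.36,0,1.5],[1,0,0.24,0,1],[1,0,0.24,0,1],[1,0,0.24,0,1],[1,0,0,0,0]]]'; python3 -c "
from g import *
rel()"
python3 -m pendant '[[[1,0,0,0,0],[1,0,0,0,0],[1,0,0,0,0]]]'; python3 -c "
from g import *
rel();snap('scene','scene4');s=snap('top','top4');snap('wrist','wrist4')
cv2.imwrite('pics/crop4.png',cv2.resize(s['pixels'][110:250,200:400,::-1],None,fx=3.5,fy=3.5))"
```

```text
time_s: 10.2
eef_pos: [0.6023, 0.219, 0.0385]
eef_rot: [[0.294, 0.956, -0.0], [0.956, -0.294, 0.0], [-0.0, -0.0, -1.0]]
ft_force: [-1.7, -0.6, -0.2]
grip_width: 0.0006
t 10.2 p [0.6023 0.219  0.0385] r 0.1397 ang 72.19 xang 72.89 zax [-0.  0. -1.] F [-1.7 -0.6 -0.2] w 0.0006151166157437722 q [-0.19  0.72 -0.29  1.72  0.28  0.74 -0.92]
time_s: 11.7
eef_pos: [0.6454, 0.1966, 0.0386]
eef_rot: [[0.601, 0.799, 0.001], [0.799, -0.601, -0.0], [0.0, 0.001, -1.0]]
ft_force: [0.5, 0.7, -0.6]
grip_width: 0.0005
t 11.7 p [0.6454 0.1966 0.0386] r 0.1399 ang 52.21 xang 53.02 zax [ 0.001 -0.    -1.   ] F [ 0.5  0.7 -0.6] w 0.0004916216823353882 q [-0.2   0.75 -0.2   1.64  0.2   0.77 -1.14]
time_s: 12.08
eef_pos: [0.645, 0.1969, 0.0386]
eef_rot: [[0.601, 0.799, 0.0], [0.799, -0.601, 0.0], [0.0, 0.0, -1.0]]
ft_force: [-0.3, 0.0, 0.3]
grip_width: 0.0003
t 12.075 p [0.645  0.1969 0.0386] r 0.1399 ang 52.4 xang 53.06 zax [ 0.  0. -1.] F [-0.3  0.   0.3] w 0.00033808920636734576 q [-0.2   0.75 -0.2   1.64  0.2   0.77 -1.14]
```

View pics/scene4.png

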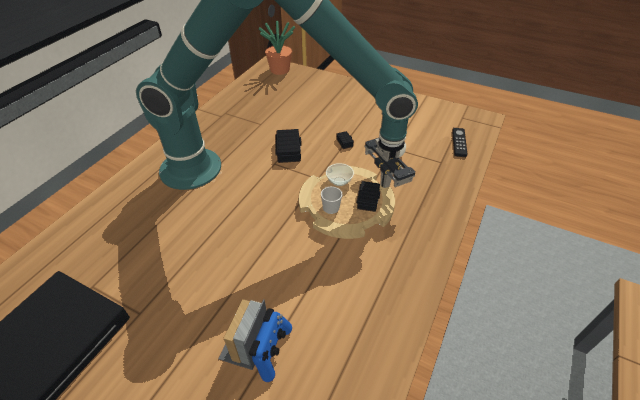

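View pics/crop4.png

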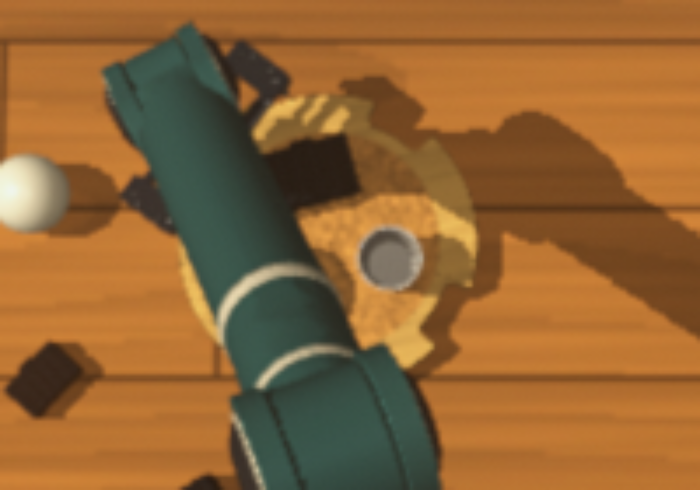

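View pics/wrist4.png

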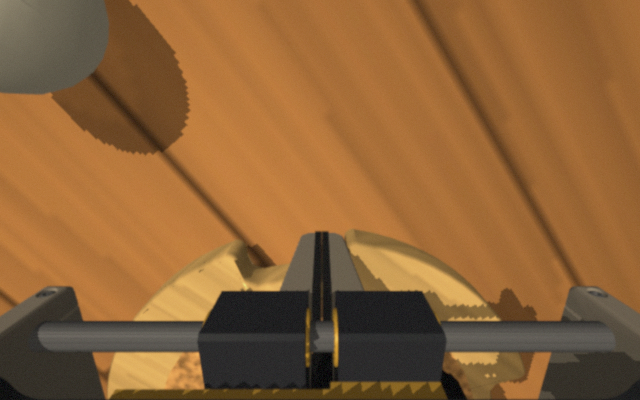

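The plate has stopped short of the target, as planned. The case is at crop (315,172) in the top view, partly hidden by the arm. I'll estimate what remains from the cup's turn and from the case edges in the scene view.

```bash
python3 - <<'E'
from g import *
ce=np.array([.5596,.086])
a=pt(load('top0'),298.5,158.2,.095)[:2]-ce;s=load('top4');b=pt(s,311.7,184,.095)[:2]-ce
an=lambda d:np.degrees(np.arctan2(d[1],d[0]))
print('cup',np.hypot(*a),np.hypot(*b),an(a),an(b),an(b)-an(a))
# case right edge in top crop4: (345,135)-(360,195)
p=[pt(s,200+x/3.5,110+y/3.5,.071)[:2] for x,y in((347,136),(361,190))]; print('edge dir',an(p[0]-p[1]))
sc=load('scene4');print(caseyaw(sc,ce,.06)); sc0=load('scene0');print('ref t0',caseyaw(sc0,ce,.06))
cv2.imwrite('pics/s4c.png',cv2.resize(sc['pixels'][130:250,280:420,::-1],None,fx=5,fy=5,interpolation=cv2.INTER_CUBIC))
E
```

```text
cup 0.06682352262764388 0.06924781910105415 -17.354729758474946 -110.44411791877592 -93.08938816030097
edge dir 14.598376802185204
((0.6296713948249817, 0.09869401901960373), [0.06402289122343063, 0.10144548863172531], array([0.6286574 , 0.09770934], dtype=float32), np.float64(10.268247017996336), np.float64(14.270741462707525), np.float64(15.141189575195318), np.int64(467))
ref t0 ((0.545036792755127, 0.14091964066028595), [0.08114752173423767, 0.08809468150138855], array([0.54453856, 0.14361022], dtype=float32), np.float64(104.85148976106771), np.float64(106.53131103515625), np.float64(109.05671691894534), np.int64(412))
```

View pics/s4c.png

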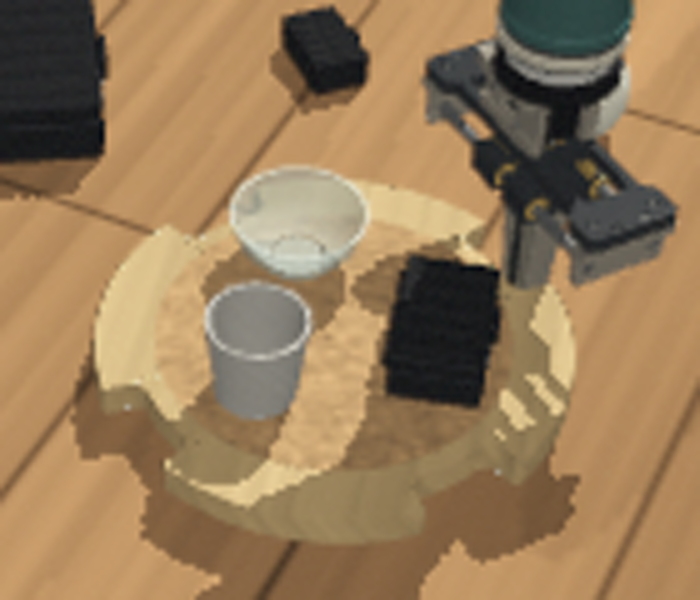

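About 15° remains: the cup has turned 93° and the case edge reads 14.6°. I'll push 11° more slowly, then withdraw for an unobstructed look.

```bash
python3 -m pendant '[[[1,0,0.24,0,1],[1,0,0.24,0,1],[1,0,0.36,0,1.5],[1,0,0.36,0,1.5],[1,0,0.36,0,1.5],[1,0,0.36,0,1.5],[1,0,0.24,0,1],[1,0,0.24,0,1],[1,0,0.12,0,0.5],[1,0,0.12,0,0.5],[1,0,0,0,0],[1,0,0,0,0]]]'
python3 -m pendant '[[[1,0,0,0,0],[1,0,0,0,0]]]'; cat > m.py <<'E'
from g import *
import sys
t=sys.argv[1];rel();sc=snap('scene','scene'+t);s=snap('top','top'+t);snap('wrist','wrist'+t)
ce=np.array([.5596,.086])
print('scene',caseyaw(sc,ce,.06)[2:6])
cv2.imwrite('pics/crop%s.png'%t,cv2.resize(s['pixels'][110:250,200:400,::-1],None,fx=4,fy=4,interpolation=cv2.INTER_CUBIC))
E
python3 m.py 5
```

```text
time_s: 13.72
eef_pos: [0.6648, 0.1793, 0.0387]
eef_rot: [[0.742, 0.67, 0.0], [0.67, -0.742, 0.0], [0.0, 0.0, -1.0]]
ft_force: [-0.3, -0.1, 1.0]
grip_width: 0.0002
time_s: 13.98
eef_pos: [0.6647, 0.1792, 0.0386]
eef_rot: [[0.742, 0.67, 0.0], [0.67, -0.742, 0.0], [0.0, 0.0, -1.0]]
ft_force: [-0.2, 0.0, -0.8]
grip_width: 0.0002
t 13.975 p [0.6647 0.1792 0.0386] r 0.1405 ang 41.57 xang 42.06 zax [ 0.  0. -1.] F [-0.2  0.  -0.8] w 0.00020029653703230579 q [-0.2   0.76 -0.16  1.6   0.15  0.79 -1.26]
scene (array([0.63201666, 0.08593185], dtype=float32), np.float64(-4.300208324830877), np.float64(4.3758296966552725), np.float64(5.672103881835937))
```

View pics/crop5.png

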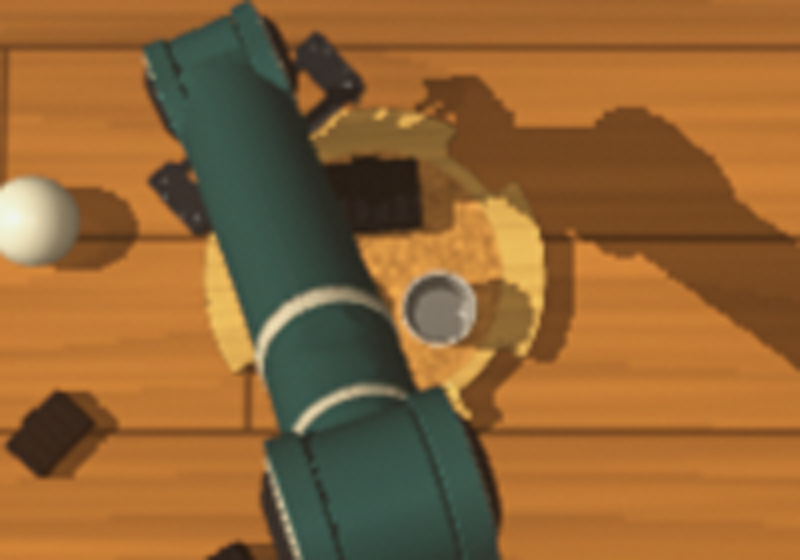

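View pics/wrist5.png

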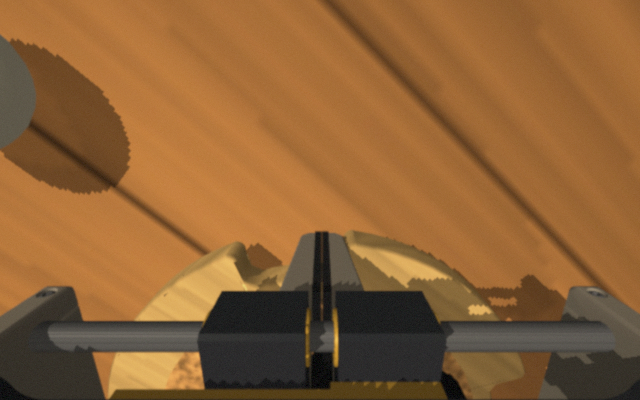

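About 4° remains (scene view 4.4°). A slow 3° nudge now, then lift and swing clear to measure properly.

```bash
python3 -m pendant '[[[1,0,0.12,0,0.5],[1,0,0.12,0,0.5],[1,0,0.12,0,0.5],[1,0,0.12,0,0.5],[1,0,0.12,0,0.5],[1,0,0.12,0,0.5],[1,0,0,0,0],[1,0,0,0,0],[1,0,-0.6,0,0],[1,0,-0.3,0,0],[1,0,0,0,0]]]'
python3 -m pendant '[[[1,0,0,-1,0],[1,0,0,-2,0],[1,0,0,-4,0],[1,0,0,-5,0],[1,0,0,-5,0],[1,3,-3,-2,0],[1,3,-4,0,0],[1,3,-4,0,0],[1,0,0,0,0]]]'
python3 m.py 6
```

```text
time_s: 15.5
eef_pos: [0.6633, 0.1813, 0.0386]
eef_rot: [[0.776, 0.631, -0.0], [0.631, -0.776, 0.0], [-0.0, -0.0, -1.0]]
ft_force: [0.6, 0.1, 0.7]
grip_width: 0.0003
time_s: 16.62
eef_pos: [0.6619, 0.3293, 0.2301]
eef_rot: [[0.772, 0.636, 0.0], [0.636, -0.772, 0.004], [0.003, -0.003, -1.0]]
ft_force: [-0.7, -0.0, 0.2]
grip_width: 0.0002
t 16.625 p [0.6619 0.3293 0.2301] r 0.2639 ang 67.19 xang 39.49 zax [ 0.     0.004 -1.   ] F [-0.7 -0.   0.2] w 0.00023686034593043713 q [-0.39  0.64 -0.18  1.34  0.11  1.17 -1.47]
scene (array([0.6317146 , 0.08242369], dtype=float32), np.float64(-3.55743447666814), np.float64(2.8392806053161572), np.float64(2.941429138183589))
```

View pics/crop6.png

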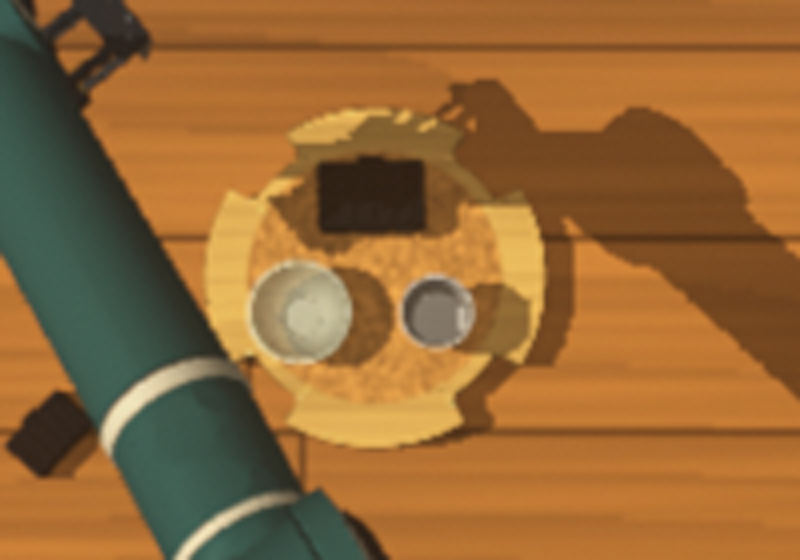

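View pics/wrist6.png

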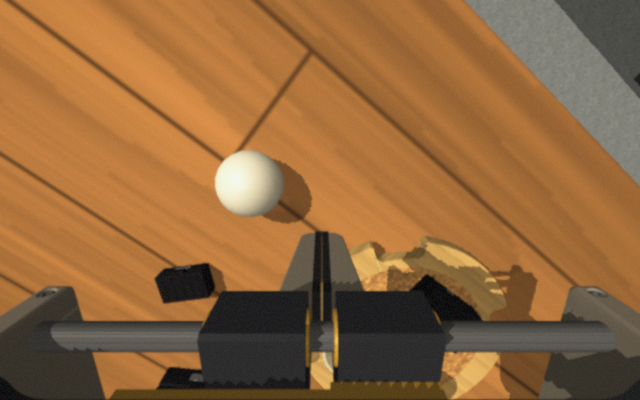

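The plate is now unobstructed, and the case looks nearly straight at the front at crop (372,195). Measuring the case, the notch phase, and the bowl and cup.

```bash
cat > n.py <<'E'
from g import *
import sys
t=sys.argv[1]
s=load('top'+t);ce=np.array([.5596,.086])
q=rim(s);d=np.linalg.norm(q-ce,axis=1)
k=q
print('phase',phase(q,ce)%90,len(q),d.max().round(3))
for lo in(.055,.062):
    r=caseyaw(s,ce,lo);print('case',np.round(r[0],4),np.round(r[1],4),r[2],np.round(r[3:6],2),r[6])
# top-face long edges by line fit from dark mask
im=s['pixels'].astype(int);m=np.zeros((400,640),bool)
for thr in(50,60,70):
    m=(im.max(2)<thr); m[:140]=0;m[175:]=0;m[:,:270]=0;m[:,315:]=0
    F=[];B=[]
    ys,xs=np.nonzero(m); print(thr,'box',xs.min(),xs.max(),ys.min(),ys.max())
    for x in range(xs.min()+3,xs.max()-2):
        c=ys[xs==x]; F.append(pt(s,x,c.min()-.5,.071)[:2]);B.append(pt(s,x,c.max()+.5,.071)[:2])
    for n,E in(('front',F),('back',B)):
        E=np.array(E,dtype=np.float32);l=cv2.fitLine(E,cv2.DIST_HUBER,0,.01,.01).ravel();print(n,np.degrees(np.arctan(-l[0]/l[1])).round(2),end=' ')
    print()
E
python3 n.py 6
python3 - <<'E'
from g import *
for t in '06':
    s=load('top'+t)
    # side edges of console direction of the boards: gap lines as reference
s=load('top6')
ed=[]
W=s['range_z']
for x in list(range(130,300))+list(range(340,530)):
    col=s['range_z'][60:110,x]; k=np.nonzero(np.diff(col)<-.2)[0]
    if len(k): ed.append(pt(s,x,60+k[0]+.5,0)[:2])
l=cv2.fitLine(np.array(ed,np.float32),cv2.DIST_HUBER,0,.01,.01).ravel();print('edge normal deg',np.degrees(np.arctan(-l[0]/l[1])))
E
```

```text
phase 39.97090798093661 451 0.336
case [0.628  0.0879] [0.0625 0.0863] [0.6260881  0.08768121] [1.63 0.02 3.23] 457
case [0.628  0.0879] [0.0625 0.0863] [0.6264186  0.08775524] [1.63 0.02 4.94] 436
50 box 280 304 150 167
front 0.93 back -7.17 
60 box 280 305 149 167
front 0.01 back 3.68 
70 box 280 305 149 167
front 3.11 back 0.02 
edge normal deg 0.019053724
```

```bash
cat > e.py <<'E'
from g import *
import sys
t=sys.argv[1]
s=load('top'+t);ce=np.array([.5596,.086])
g=s['pixels'].astype(float).max(2)
def line(E):
    l=cv2.fitLine(np.array(E,np.float32),cv2.DIST_HUBER,0,.001,.001).ravel();return l[:2]
x0,x1=282,304
cols=[x for x in range(x0,x1) if abs(x-293)>3]
def cross(v,lev):  # first upward crossing
    for i in range(len(v)-1):
        if v[i]<lev<=v[i+1]: return i+(lev-v[i])/(v[i+1]-v[i])
for lev in(70,85):
    F=[];B=[]
    for x in cols:
        a=cross(g[156:140:-1,x],lev); b=cross(g[160:175,x],lev)
        if a: F.append(pt(s,x,156-a,.071)[:2])
        if b: B.append(pt(s,x,160+b,.071)[:2])
    L=[];R=[]
    for y in range(153,165):
        a=cross(g[y,290:270:-1],lev); b=cross(g[y,296:320],lev)
        if a: L.append(pt(s,290-a,y,.071)[:2])
        if b: R.append(pt(s,296+b,y,.071)[:2])
    for n,E in(('front',F),('back',B),('left',L),('right',R)):
        E=np.array(E);l=line(E)
        ang=np.degrees(np.arctan(-l[0]/l[1])) if n in('front','back') else np.degrees(np.arctan(l[1]/l[0]))
        print(lev,n,ang.round(2),E.mean(0).round(4),len(E))
# plate phase from rim pixels, arm/other discarded
q=rim(s);d=np.linalg.norm(q-ce,axis=1);a=np.degrees(np.arctan2(*(q-ce)[:,::-1].T))
bad=a[d>.153];print('bad angles',np.histogram(bad,bins=np.arange(-180,181,20))[0])
for c in(40,130,-50,-140):
    w=np.abs((a-c+180)%360-180)<24
    k=w&(d<.153)
    al=(a[k]-c+180)%360-180;dd=d[k];o=np.argsort(al)
    tt=np.arange(-24,24,.5);r=np.interp(tt,al[o],dd[o]); wt=np.clip(.147-r,0,.024)
    print('notch',c,(c+(wt*tt).sum()/wt.sum()).round(2))
# cup, bowl
E
python3 e.py 6
```

```text
70 front 1.91 [0.6554 0.0888] 15
70 back 1.12 [0.5956 0.0885] 15
70 left 2.77 [0.6262 0.1331] 12
70 right 1.88 [0.6263 0.0437] 12
85 front 1.53 [0.6567 0.0888] 15
85 back 1.5 [0.5943 0.0885] 15
85 left 3.07 [0.6262 0.1346] 12
85 right 2.94 [0.6263 0.0422] 12
bad angles [ 0  0  0  0  0  0  0  0  0  0  0 10 64 46 24 23 12  0]
notch 40 45.31
notch 130 130.91
notch -50 -44.96
notch -140 -135.07
```

The console edge reads 0.02°, so the front is +x. The plate sits at about 0.1° but the case reads about 2° counter-clockwise (edges 1.1–3.1°, position 2.2°). Before trimming that, I'll take a closer look by putting the wrist camera over the plate, with the tool at z = 0.23, well above the cup.

```bash
python3 -m pendant '[[[1,-4.4,2.3,0,0],[1,-4.4,2.3,0,0],[1,-4.4,2.3,0,0],[1,-4.4,2.3,0,0],[1,-4.4,2.3,0,0],[1,-4.4,2.3,0,0],[1,-4.4,2.3,0,0],[1,0,0,0,0],[1,0,0,0,0]]]'
python3 -c "
from g import *
rel();snap('wrist','wrist7')"
```

```text
time_s: 17.9
eef_pos: [0.5267, 0.003, 0.2293]
eef_rot: [[0.778, 0.628, 0.002], [0.628, -0.778, 0.0], [0.001, 0.001, -1.0]]
ft_force: [-0.3, 0.3, 0.7]
grip_width: 0.0002
t 17.9 p [0.5267 0.003  0.2293] r 0.0892 ang -111.61 xang 38.93 zax [ 0.002  0.    -1.   ] F [-0.3  0.3  0.7] w 0.00016917231522768926 q [ 0.05  0.27 -0.15  1.9   0.05  0.97 -1.  ]
```

View pics/wrist7.png

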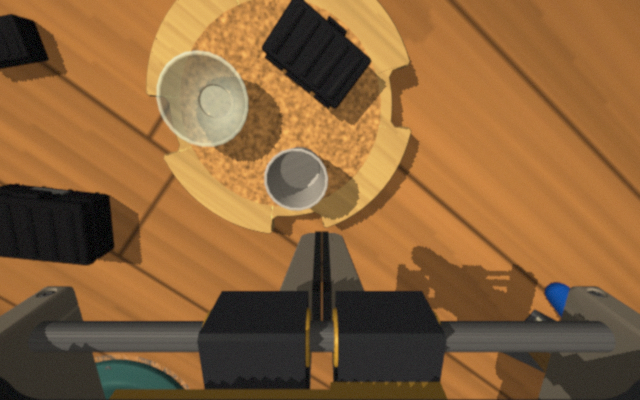

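The wrist view shows the whole case, centre about (317,52), with its latch at (338,27), plus the bowl, the cup and three notches. I'll measure the edges here.

```bash
python3 - <<'E'
from g import *
s=load('wrist7');ce=np.array([.5596,.086])
print(caseyaw(s,ce,.06)); print(caseyaw(s,ce,.066))
im=s['pixels'][:,:,::-1];cv2.imwrite('pics/w7c.png',cv2.resize(im[0:125,245:395],None,fx=5,fy=4.8,interpolation=cv2.INTER_CUBIC))
E
```

```text
((0.6251444816589355, 0.08903294056653976), [0.06467226892709732, 0.0902281403541565], array([0.6247545 , 0.09014144], dtype=float32), np.float64(2.649358426120295), np.float64(1.792636156082147), np.float64(1.5006256103515563), np.int64(6495))
((0.626868486404419, 0.0891103520989418), [0.06110447272658348, 0.09033291786909103], array([0.62574345, 0.09019336], dtype=float32), np.float64(2.6473497379157993), np.float64(1.3638393878936728), np.float64(1.6189346313476523), np.int64(6274))
```

View pics/w7c.png

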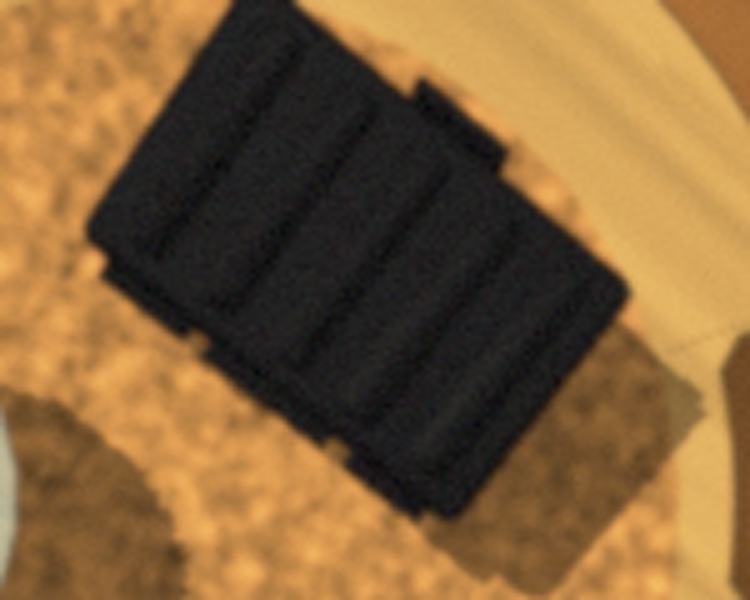

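The close view gives a case yaw of +1.5 to +1.8° and a position of +2.6°, so one small nudge of under 2° will centre it. Back over the same notch at about 43°.

```bash
python3 -m pendant '[[[1,4.3,-1.1,0,0],[1,4.3,-1.1,0,0],[1,4.3,-1.1,0,0],[1,4.3,-1.1,0,0],[1,4.3,-1,0,0],[1,0,0,3,0],[1,0,0,3,0],[1,0,0,3,0],[1,0,0,0,0],[1,0,0,0,0]]]'
python3 -c "
from g import *
o=rel();d=np.array([.6613,.1808])-o['eef_pos'][:2]
print('tool shift cm',100*(o['eef_rot'].T@[d[0],d[1],0]).round(4))"
```

```text
time_s: 19.2
eef_pos: [0.66, 0.1823, 0.1395]
eef_rot: [[0.776, 0.631, 0.001], [0.631, -0.776, 0.001], [0.001, 0.0, -1.0]]
ft_force: [1.6, -0.4, -0.2]
grip_width: 0.0002
t 19.2 p [0.66   0.1823 0.1395] r 0.1391 ang 43.8 xang 39.11 zax [ 0.001  0.001 -1.   ] F [ 1.6 -0.4 -0.2] w 0.00017314448055895978 q [-0.21  0.63 -0.16  1.57  0.12  0.95 -1.3 ]
tool shift cm [0.01 0.2  0.  ]
```

```bash
python3 -m pendant '[[[1,0,0,3,0],[1,0,0,2.5,0],[1,0,0,2,0],[1,0,0,1.5,0],[1,0,0,1,0],[1,0,0,0,0],[1,0,0,0,0]]]'
python3 -c "
from g import *
rel();snap('wrist','wrist8')"
```

```text
time_s: 20.08
eef_pos: [0.6599, 0.1814, 0.0392]
eef_rot: [[0.777, 0.63, 0.001], [0.63, -0.777, 0.0], [0.001, 0.0, -1.0]]
ft_force: [0.8, 0.3, -0.7]
grip_width: 0.0005
t 20.075 p [0.6599 0.1814 0.0392] r 0.1384 ang 43.55 xang 39.05 zax [ 0.001  0.    -1.   ] F [ 0.8  0.3 -0.7] w 0.0004961804257407386 q [-0.22  0.75 -0.15  1.61  0.14  0.78 -1.31]
```

View pics/wrist8.png

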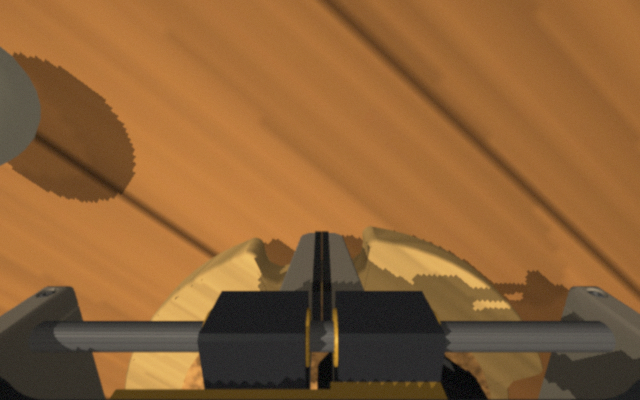

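The fingers are back in the notch without contact, between the walls at (262,240) and (368,232). Closing on the wall slowly now.

```bash
python3 -m pendant '[[[1,0,0.24,0,0.5],[1,0,0.24,0,0.5],[1,0,0.24,0,0.5],[1,0,0.2,0,0.5],[1,0,0.12,0,0.5],[1,0,0.12,0,0.5],[1,0,0.12,0,0.5],[1,0,0.12,0,0.5],[1,0,0.1,0,0.4],[1,0,0.1,0,0.4],[1,0,0,0,0],[1,0,0,0,0]]]'
python3 m.py 9; python3 - <<'E'
from g import *
an=lambda d:np.degrees(np.arctan2(d[1],d[0]))
E
```

```text
time_s: 21.62
eef_pos: [0.6691, 0.1683, 0.0385]
eef_rot: [[0.827, 0.563, 0.0], [0.563, -0.827, -0.0], [-0.0, 0.0, -1.0]]
ft_force: [0.5, 0.4, -0.5]
grip_width: 0.0006
t 21.625 p [0.6691 0.1683 0.0385] r 0.137 ang 36.93 xang 34.25 zax [ 0. -0. -1.] F [ 0.5  0.4 -0.5] w 0.0006382451608382805 q [-0.21  0.76 -0.13  1.6   0.12  0.79 -1.36]
scene (array([0.6322182 , 0.08053516], dtype=float32), np.float64(-4.409882219931183), np.float64(-0.3850708007812562), np.float64(-0.711906433105475))
```

View pics/crop9.png

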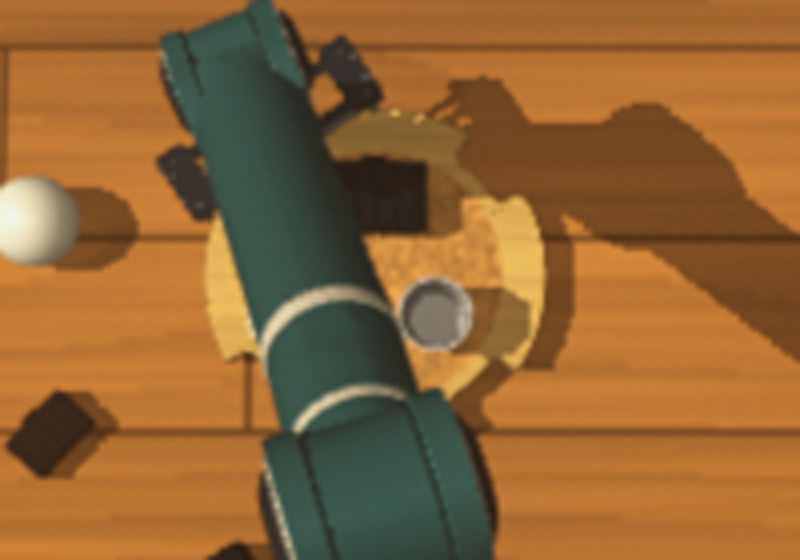

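The centroid moved about 1.9 mm to the right, roughly 1.6° of turn, which is what I wanted. Backing off the wall, lifting clear and measuring.

```bash
python3 -m pendant '[[[1,0,0,0,0],[1,0,-0.3,0,0],[1,0,-0.4,0,0],[1,0.1,-0.3,0,0],[1,0,0,-1,0],[1,0,0,-2,0],[1,0,0,-4,0],[1,0,0,-5,0],[1,0,0,-5,0],[1,0,0,-2,0]]]'
python3 -m pendant '[[[1,-3.7,1.6,0,0],[1,-3.7,1.6,0,0],[1,-4.4,1,0,0],[1,-4.4,1,0,0],[1,-4.4,0.8,0,0],[1,0,0,0,0],[1,0,0,0,0]]]'
python3 - <<'E'
from g import *
rel();s=snap('wrist','wrist10');ce=np.array([.5596,.086])
for lo in(.06,.066): print(caseyaw(s,ce,lo)[:6])
E
```

```text
time_s: 23.02
eef_pos: [0.666, 0.1777, 0.2341]
eef_rot: [[0.827, 0.563, 0.007], [0.563, -0.827, 0.002], [0.007, 0.002, -1.0]]
ft_force: [-0.2, 0.4, 0.1]
grip_width: 0.0005
time_s: 23.9
eef_pos: [0.5282, 0.0123, 0.2289]
eef_rot: [[0.826, 0.563, 0.001], [0.563, -0.826, 0.0], [0.001, 0.0, -1.0]]
ft_force: [1.2, 0.2, 0.2]
grip_width: 0.0003
t 23.9 p [0.5282 0.0123 0.2289] r 0.0801 ang -113.03 xang 34.26 zax [ 0.001  0.    -1.   ] F [1.2 0.2 0.2] w 0.0003467773449377015 q [ 0.03  0.28 -0.14  1.9   0.04  0.97 -1.1 ]
((0.6255829334259033, 0.08697047829627991), [0.06385970860719681, 0.0898994728922844], array([0.62515557, 0.0881431 ], dtype=float32), np.float64(0.8426467052844685), np.float64(-0.320396423339841), np.float64(-0.6894226074218722))
((0.6269789338111877, 0.0869564563035965), [0.061052605509757996, 0.08988816291093826], array([0.6260091 , 0.08815881], dtype=float32), np.float64(0.8132694594124776), np.float64(-0.3834686279296913), np.float64(-0.6056518554687538))
```

View pics/wrist10.png

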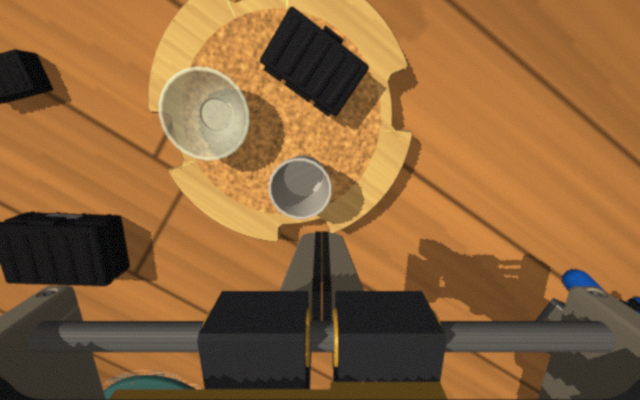

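The wrist view shows the case (315,62) with its latch at (343,40). Yaw is −0.3 to −0.7° and position +0.8°. A short wait, then I'll confirm it is at rest and the neighbours haven't moved.

```bash
python3 -m pendant '[[[1,0,0,-2,0],[1,0,0,-2,0],[1,0,0,0,0],[1,0,0,0,0],[1,0,0,0,0],[1,0,0,0,0],[1,0,0,0,0]]]'
python3 - <<'E'
from g import *
rel();s=snap('wrist','wrist11');ce=np.array([.5596,.086])
for lo in(.06,.066): print(caseyaw(s,ce,lo)[:6])
a=load('scene0');b=snap('scene','scene11')
for n,(u,v) in dict(ball=(395,147),ctrl=(268,345),book=(245,330)).items():
    d=np.abs(a['pixels'][v-30:v+30,u-30:u+30].astype(int)-b['pixels'][v-30:v+30,u-30:u+30]).max(2);print(n,(d>40).sum())
E
```

```text
time_s: 24.82
eef_pos: [0.5277, 0.0117, 0.2682]
eef_rot: [[0.827, 0.563, -0.001], [0.563, -0.827, -0.0], [-0.0, -0.0, -1.0]]
ft_force: [-0.2, 0.7, 0.2]
grip_width: 0.0008
t 24.825 p [0.5277 0.0117 0.2682] r 0.0809 ang -113.26 xang 34.25 zax [-0.001 -0.    -1.   ] F [-0.2  0.7  0.2] w 0.0007789326979915844 q [ 0.03  0.23 -0.14  1.86  0.04  1.06 -1.09]
((0.6254743933677673, 0.08703454583883286), [0.06361660361289978, 0.08997457474470139], array([0.6250198 , 0.08792394], dtype=float32), np.float64(0.8997462402926482), np.float64(-0.29674530029296364), np.float64(-0.7295532226562449))
((0.6262805461883545, 0.0868154913187027), [0.062480177730321884, 0.09136638790369034], array([0.62584966, 0.08794095], dtype=float32), np.float64(0.7006823455959553), np.float64(-2.61581420898437), np.float64(-0.6181335449218702))
ball 17
ctrl 111
book 816
```

View pics/scene11.png

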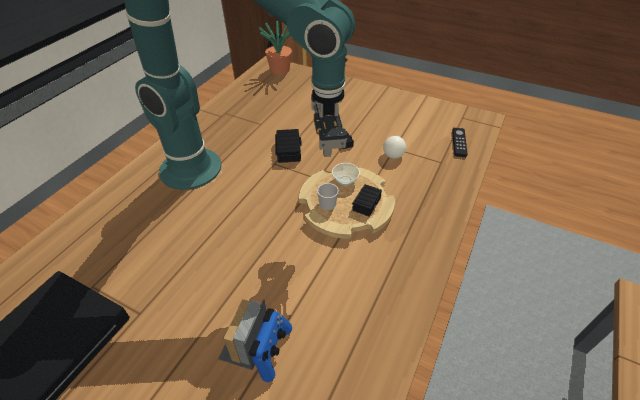

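The plate is at rest: the case reads the same as in the previous picture. The ball (395,147), controller (268,345) and bookend (245,330) are at their old pixels, and the differences there look like the arm's shadow. Handing in.

```bash
python3 -c "
from rig import manip
print(manip.hand_in())"
```

```text
the job is handed in; nothing more can be done
None
```

I turned the turntable about 108° clockwise (seen from above) until the battery case stood at the front with its latch facing the room, and handed it in at about 25 s. I pushed only one notch wall with closed fingertips: one long easy push, then three slow nudges, with the last force readings at or below 2 N.

**Final checks:**
- **Case direction:** its yaw was −0.3 to −0.7° from straight ahead. One of the four last estimates read −2.6°; I put that down to depth noise at the tighter height cut.
- **Case position:** it stood 0.7 to 0.9° from the front line.
- **At rest:** two wrist pictures about a second apart agreed, with the gripper well above everything.
- **Riders:** the bowl, cup and case kept their places on the plate by eye in the pictures; I did not re-measure the bowl and cup at the end.
- **Neighbours:** the ball, controller and bookend were at their starting pixels. A picture comparison flagged changes around the bookend and a few near the controller and ball. The arm's shadow falls by the bookend and nothing there looked moved, so I took these to be shadow.

The case sits about 1 to 2° off the plate's own axis. I lined up the case rather than the plate, so the plate itself ended slightly past zero.

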